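# Find the pitch-comb leaf that meshes with the drive screw

## Task

Find out which of the three pitch-comb leaves fits the thread of the drive screw that lies under the guide forks: lower a leaf teeth down between the forks, feel gently along the screw for the grooves, and see whether it sinks fully home. Leave the leaf that seats fully standing meshed on that screw between the forks, with the other two standing upright in the rack. Never press a leaf hard on the screw or the forks, and do not disturb the other things on the bench.

Things in the scene. Friction and masses are not known exactly. Their poses are not given: they have to be found in the camera images.
- thread_top (a point): Fixed point on the crest line of the screw to gauge, midway between the forks; x across the screw, y along it, z up. Screw rigidly fixed, steel, 40 mm across crests, pitch 10, 12 or 14 mm: unknown, as is where its grooves lie along y. A leaf on the crests (wrong pitch or off the grooves) has its origin at z = 0 here; the right one drops until its plate meets the crests, z = -5 mm (play under 1 mm).
- groove (a point): Same point as thread_top, for the thread form: grooves 5.5 mm deep, 30 degree flanks, 8.4 mm wide at the crests, over at least 50 mm to either side along y. Each leaf tooth is 1.8 mm wide at its tip, so a tip within about 3 mm of a groove's middle enters it and the flanks then push the leaf along y towards full depth.
- fork (a point): Middle of the guide forks, 14 mm above thread_top, same axes. At y = -24 and +24 mm a pair of fixed upright 6 mm pins with rounded tops leaves a 9 mm gap about x = 0 for the 6 mm plate, open along y, from 4 to 25 mm above the crests; they keep a released leaf upright. The pins stand on bent rods that reach out to x = +-35 mm, not above the pins.
- fixture: dark steel gauging fixture fixed to the bench, base 220 x 205 x 12 mm, origin on the bench 62 mm under thread_top, same axes. Two spare screws of the other pitches lie in cradles parallel to the gauged one at x = +80 and +135 mm, without forks, crests also 62 mm high; they are not to be gauged. (screw_a, b, c: the three screws, unmeasured.)
- rack: white leaf rack fixed to the bench, base 150 x 90 x 8 mm, origin at the centre of its underside. Three places at x = -45, 0, +45 mm, each for a leaf along the rack's y: pairs of fixed upright 6 mm pins with rounded tops at y = -24 and +24 mm leave an 8 mm gap; pins reach 36 mm above the bench. A racked leaf stands with its tooth tips 8 mm above the bench.
- leaf_a: comb leaf of 10 mm pitch, standing in any rack place, about 120 g. Upright steel plate 6 mm thick (x), 70 mm long (y); lower edge has 4 teeth, 5 mm high, symmetric about the middle, 30 degree flanks. Black grip block on top, 12 mm thick (x), 34 mm long (y), 32 to 58 mm above the tooth tips. Origin: middle, at tooth-tip level; z up. Either way round meshes alike.
- leaf_b: comb leaf of 12 mm pitch, standing in any rack place, about 120 g. Upright steel plate 6 mm thick (x), 70 mm long (y); lower edge has 4 teeth, 5 mm high, symmetric about the middle, 30 degree flanks. Black grip block on top, 12 mm thick (x), 34 mm long (y), 32 to 58 mm above the tooth tips. Origin: middle, at tooth-tip level; z up. Either way round meshes alike.
- leaf_c: comb leaf of 14 mm pitch, standing in any rack place, about 120 g. Upright steel plate 6 mm thick (x), 70 mm long (y); lower edge has 4 teeth, 5 mm high, symmetric about the middle, 30 degree flanks. Black grip block on top, 12 mm thick (x), 34 mm long (y), 32 to 58 mm above the tooth tips. Origin: middle, at tooth-tip level; z up. Either way round meshes alike.
- drive_nut: plain brass drive nut, a ring 64 mm across, 43 mm bore, 32 mm high, lying flat; origin at the centre of its underside; a bystander
- sample_box: open clear plastic box 60 x 60 x 30 mm; origin at the centre of its underside; a bystander
- driver: screwdriver 170 mm long lying on the table; origin on its underside near the middle; a bystander
- eyepiece: black microscope eyepiece standing on end, 44 mm across, 60 mm high; origin at the centre of its underside; a bystander
- jar: closed white plastic jar 50 mm across, 50 mm high; origin at the centre of its underside; a bystander

How it is judged:
At the end, for the whole second after the job is handed in: One leaf meshed on the gauged screw between the forks: at least 3.6 mm below thread_top, within 6 mm across and 25 mm along, aligned within 0.15 rad, upright within 0.2 rad. The other two upright (0.2 rad) with tips on the rack's base. All at rest (((z of leaf_a in the frame of thread_top between -0.008 and -0.0036 m and x of leaf_a in the frame of thread_top between -0.006 and 0.006 m and y of leaf_a in the frame of thread_top between -0.025 and 0.025 m and angle between the y axis of leaf_a and the y axis of thread_top, either way round below 0.15 rad and angle between leaf_a's own z axis and vertical below 0.2 rad) or (z of leaf_b in the frame of thread_top between -0.008 and -0.0036 m and x of leaf_b in the frame of thread_top between -0.006 and 0.006 m and y of leaf_b in the frame of thread_top between -0.025 and 0.025 m and angle between the y axis of leaf_b and the y axis of thread_top, either way round below 0.15 rad and angle between leaf_b's own z axis and vertical below 0.2 rad) or (z of leaf_c in the frame of thread_top between -0.008 and -0.0036 m and x of leaf_c in the frame of thread_top between -0.006 and 0.006 m and y of leaf_c in the frame of thread_top between -0.025 and 0.025 m and angle between the y axis of leaf_c and the y axis of thread_top, either way round below 0.15 rad and angle between leaf_c's own z axis and vertical below 0.2 rad)) and ((z of leaf_a in the frame of thread_top between -0.008 and -0.0036 m and x of leaf_a in the frame of thread_top between -0.006 and 0.006 m and y of leaf_a in the frame of thread_top between -0.025 and 0.025 m and angle between the y axis of leaf_a and the y axis of thread_top, either way round below 0.15 rad and angle between leaf_a's own z axis and vertical below 0.2 rad) or (z of leaf_a in the frame of rack between 0.005 and 0.0115 m and x of leaf_a in the frame of rack between -0.06 and 0.06 m and y of leaf_a in the frame of rack between -0.025 and 0.025 m and angle between leaf_a's own z axis and vertical below 0.2 rad)) and ((z of leaf_b in the frame of thread_top between -0.008 and -0.0036 m and x of leaf_b in the frame of thread_top between -0.006 and 0.006 m and y of leaf_b in the frame of thread_top between -0.025 and 0.025 m and angle between the y axis of leaf_b and the y axis of thread_top, either way round below 0.15 rad and angle between leaf_b's own z axis and vertical below 0.2 rad) or (z of leaf_b in the frame of rack between 0.005 and 0.0115 m and x of leaf_b in the frame of rack between -0.06 and 0.06 m and y of leaf_b in the frame of rack between -0.025 and 0.025 m and angle between leaf_b's own z axis and vertical below 0.2 rad)) and ((z of leaf_c in the frame of thread_top between -0.008 and -0.0036 m and x of leaf_c in the frame of thread_top between -0.006 and 0.006 m and y of leaf_c in the frame of thread_top between -0.025 and 0.025 m and angle between the y axis of leaf_c and the y axis of thread_top, either way round below 0.15 rad and angle between leaf_c's own z axis and vertical below 0.2 rad) or (z of leaf_c in the frame of rack between 0.005 and 0.0115 m and x of leaf_c in the frame of rack between -0.06 and 0.06 m and y of leaf_c in the frame of rack between -0.025 and 0.025 m and angle between leaf_c's own z axis and vertical below 0.2 rad)) and linear speed of each of leaf_a, leaf_b, leaf_c below 0.02 m/s); the robot touches nothing.
It fails at once if a leaf is pressed on the screw with more than 40 N (contact force between any of leaf_a, leaf_b, leaf_c and screw_a above 40 N or contact force between any of leaf_a, leaf_b, leaf_c and screw_b above 40 N or contact force between any of leaf_a, leaf_b, leaf_c and screw_c above 40 N).
It fails at once if a leaf is pressed on the fixture's forks with more than 40 N (contact force between any of leaf_a, leaf_b, leaf_c and fixture above 40 N).
It fails at once if another thing on the bench is moved more than 20 mm (distance of any of drive_nut, sample_box, driver, eyepiece, jar from where it was at the start of the episode above 0.02 m).
It also fails if it takes over 72 s, if anything falls off the work surface, if the arm or the gripper's body presses on something with over 40 N, if the wrist force passes 120 N, or if a joint passes its speed limit or range.

## Robot

A 6-joint arm with a two-finger parallel gripper is mounted at the origin on the work surface. World frame = base frame: x ahead of the robot, y to its left, z up, the work surface at z = 0. Lengths are in m, angles in rad, forces in N, time in s.
With the tool pointing down it reaches from about 0.375 to 0.9 m from the base axis. Payload 3.1 kg.
Tool frame: the origin (TCP) lies on the centre line of the jaws, within the pads' length; the fingertips stand 19 mm ahead of it and the grasp point (between the pads) is the TCP; z points along the fingers, y is the line along which they close (so a half turn about z gives the same grasp; the last joint's range is limited). The gripper opens to 87 mm and grips with 3 to 60 N. Pads are 19 mm wide; open, the fingers measure 117 mm over their backs; the gripper's body (75 mm by 190 mm) begins 51 mm behind the grasp point.
Start: joints at [1.107, 0.527, 1.433, -0, 1.181, -0.178], TCP at [0.176, 0.6, 0.242] pointing down, gripper open.
Joint ranges: [-3.08, 3.08], [-0.75, 2.2], [0.22, 2.44], [-1.43, 4.57], [0, 2.65], [-2.85, 2.85]. Speed limits (rad/s): [2.79, 2.79, 3.14, 3.14, 3.14, 3.14].

## Interface

Orientations are given as a rotation vector (axis times angle).
In Python, from bench import state, viewer, hand_in gives the robot as it stands.
- The arm moves only by the tool apply_moves, never from a script. Its argument "deltas" is a list of rows, each a list of 6 numbers: the shift along the tool's x, y, z in cm, then the turn, a rotation vector about the tool's x, y, z in degrees. In form: [[x, y, z, wx, wy, wz], ...]. A call has 1 to 8 rows; each row shifts and turns the commanded pose from where the row before left it, along the tool's axes as they then stand; what a row does not reach is not made up. A row lasts 1/10 s, in which the tool goes at most 50 mm and 8.59 degrees, less where a joint would pass 70% of its speed; a pose out of reach is approached as far as the arm can. A call is refused whole if a number of a shift passes 5 or a number of a turn 8.59, either way. A call with a gripper value outside its range is refused whole. "grip" is the closure, from 0 (fully open) to 1 (shut), set as the call begins (left out, the last holds). The fingers move at their own pace and stop on an object; "newtons" is the grip in N (left out, the last holds). Time passes only in rows, so rows that do not move let the fingers close. It gives the time, the measured TCP pose, the force, the opening and the grip force at its end, in the units of the state.
- state(): the state, without advancing time (a new reading comes with each control period).
- viewer.get_image(name): name is "scene" or "top" or "wrist"; returns a dict with "frame" (420x560x3 uint8, red, green, blue), "intrinsics" (3x3 intrinsics, pixels), "position" and "attitude" of the camera in the world. Camera axes: x right, y up, looking along -z (the intrinsics and any distortion apply to the point x, -y, -z); pixel columns grow to the right and rows downward; lengths in m; the calibration is good to about 2 mm. A picture is of the moment at which its call begins. There is no depth.
- hand_in(): hands the job in; it is judged then, once.
The state is a dict: "clock": time; "joints": joint angles; "joint_vel": joint speeds; "joint_torque": joint torques, N m; "ee_pos": TCP position; "ee_rot": TCP orientation; "force": force on the tool from outside, world axes, zero at the start; "ft_torque": the same for the moment, N m; "gripper_width": opening from 0.0 (shut) to 1.0 (fully open); "grip_force": force on a finger pad.
Only numpy, scipy, OpenCV 4.12 (cv2) and the standard library are available. Lean on these libraries where they do the work, as an engineer would, in place of code of your own. Each camera call takes 0.05 s, during which the arm holds its last target. There are 200 camera calls.

## Working session

There is one attempt and no reset: what is moved stays moved. The work goes in short steps, Python scripts to look and compute and a tool call to move; the robot and the scene stay as the last step left them, time stands still between calls to the robot, and variables do not carry over. Pictures are saved under pics/ and viewed, at most 10 in all, crops included, and the job is handed in when it is done.

Besides the shell and the picture viewer there is one more tool, called after "Call:" as a command line: name --pt "numbers of a row" for each row, then --argument value for the rest. apply_moves: Moves the arm, as the interface text tells. Its arguments: {"type":"object","properties":{"deltas":{"type":"array","items":{"type":"array","items":{"type":"number"}}},"grip":{"type":"number"},"newtons":{"type":"number"}},"required":["deltas"]}

```bash
mkdir -p pics; ls
cat > h.py <<'E'
import numpy as np, cv2
from bench import state, viewer, hand_in
from scipy.spatial.transform import Rotation as R
def att(a):
    a=np.array(a,float)
    if a.shape==(3,3): return a
    return R.from_rotvec(a).as_matrix() if a.size==3 else R.from_quat(a).as_matrix()
def get(n,save=None):
    d=viewer.get_image(n)
    if save: cv2.imwrite('pics/'+save,d['frame'][:,:,::-1])
    return d
def ray(d,uv,z):
    K=np.array(d['intrinsics']);p=np.linalg.solve(K,[uv[0],uv[1],1.])
    r=att(d['attitude'])@np.array([p[0],-p[1],-p[2]]);o=np.array(d['position'])
    return o+r*(z-o[2])/r[2]
def proj(d,P):
    c=att(d['attitude']).T@(np.array(P)-d['position']);q=np.array(d['intrinsics'])@[c[0],-c[1],-c[2]]
    return q[:2]/q[2]
E
python3 - <<'E'
from h import *
for n in ['top','scene']:
    d=get(n,n+'0.png')
    print(n,{k:d[k] for k in d if k!='frame'})
print(state())
E
```

```text
pics
top {'intrinsics': array([[380.03795416,   0.        , 279.64861712],
       [  0.        , 380.03795416, 217.72200111],
       [  0.        ,   0.        ,   1.        ]]), 'position': array([ 0.42218561, -0.05004006,  0.98557543]), 'attitude': array([ 0.04558592, -0.06816922, -1.56989964])}
scene {'intrinsics': array([[397.70809283,   0.        , 282.91977661],
       [  0.        , 397.70809283, 206.86685478],
       [  0.        ,   0.        ,   1.        ]]), 'position': array([ 1.00144829, -0.42730361,  0.83947842]), 'attitude': array([0.61337152, 0.31748306, 0.88153051])}
{'clock': 0.1, 'joints': array([ 1.10748375e+00,  5.28347885e-01,  1.43377835e+00, -6.81738963e-05,
        1.18139278e+00, -1.78509305e-01]), 'joint_vel': array([ 0.00064778, -0.00129872, -0.00401734,  0.00025996, -0.00076874,
       -0.00104553]), 'joint_torque': array([-7.86971868e-04, -4.40989172e+01, -1.77149606e+01,  6.34776265e-02,
        5.34224231e-02, -3.79125015e-05]), 'ee_pos': array([0.17531628, 0.599256  , 0.24068367]), 'ee_rot': array([-4.45739221e-01, -3.10925567e+00,  2.90218159e-03]), 'force': array([-0.02989478, -0.54373963, -0.34597109]), 'ft_torque': array([ 0.04481365, -0.004815  ,  0.02985048]), 'grip_force': 0.0, 'gripper_width': 0.997081334941637}
```

View pics/top0.png

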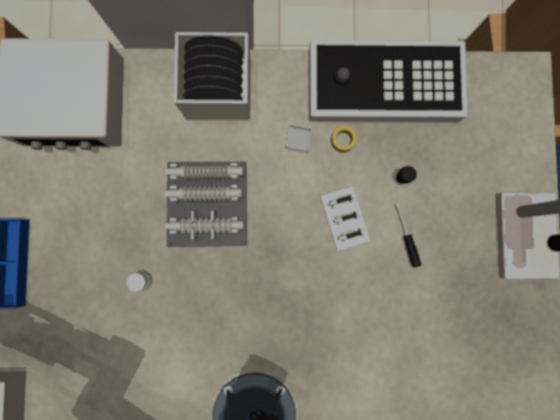

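View pics/scene0.png

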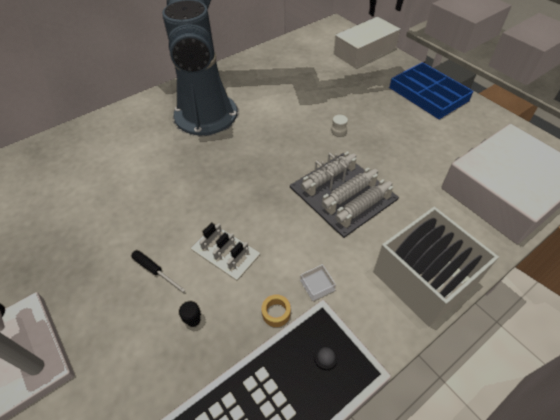

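The top view shows the gauged screw with its forks at about (204,225), and the spare screws above it at rows 193 and 171. The rack is at about (345,218), with grip blocks near (340,201), (345,217) and (349,236). Next I'll get coarse positions and plan wrist views.

Run:
```python
from h import *
d=get('top');f=d['frame'].astype(int)
print('fixture~',ray(d,(206,204),.012),'thread',ray(d,(203.5,225.5),.062))
w=((f.min(2)>165)&(f.max(2)-f.min(2)<30)).astype(np.uint8)
w[:180]=0;w[255:]=0;w[:,:315]=0;w[:,375:]=0
w=cv2.morphologyEx(w,cv2.MORPH_CLOSE,np.ones((9,9)))
c=max(cv2.findContours(w,0,2)[0],key=cv2.contourArea);r=cv2.minAreaRect(c);print(r)
print('rack',ray(d,r[0],.008)); B=[ray(d,p,.008)[:2] for p in cv2.boxPoints(r)];print(np.round(B,3))
k=(f.max(2)<45).astype(np.uint8);k[:188]=0;k[250:]=0;k[:,:322]=0;k[:,370:]=0
n,l,s,ce=cv2.connectedComponentsWithStats(k)
for i in range(1,n):
    if s[i,4]>15:
        rr=cv2.minAreaRect(np.argwhere(l==i)[:,::-1].astype(np.float32));print(s[i,4],rr,ray(d,rr[0],.066))
fx=(f.max(2)<90).astype(np.uint8);fx[:150]=0;fx[255:]=0;fx[:,:155]=0;fx[:,255:]=0
fx=cv2.morphologyEx(fx,cv2.MORPH_CLOSE,np.ones((15,15)))
c=max(cv2.findContours(fx,0,2)[0],key=cv2.contourArea);r=cv2.minAreaRect(c);print(r)
B=np.array([ray(d,p,.012)[:2] for p in cv2.boxPoints(r)]);print(np.round(B,3),B.mean(0))
s=state();print(R.from_rotvec(s['ee_rot']).as_matrix().round(3))
dw=get('wrist');T=R.from_rotvec(s['ee_rot']).as_matrix()
print('cam in tool',T.T@(dw['position']-s['ee_pos']),(T.T@att(dw['attitude'])).round(3),dw['intrinsics'][0])
```

```text
fixture~ [0.52803824 0.12510091 0.012     ] thread [0.47015688 0.12144317 0.062     ]
((345.2543640136719, 217.9722900390625), (56.110809326171875, 32.72294235229492), 72.47443389892578)
rack [ 0.49257408 -0.23376734  0.008     ]
[[ 0.549 -0.172]
 [ 0.575 -0.253]
 [ 0.436 -0.295]
 [ 0.411 -0.214]]
19 ((343.5137634277344, 199.04588317871094), (1.3409569263458252, 11.685481071472168), 73.3007583618164) [ 0.5347126  -0.21920573  0.066     ]
((206.5, 204.0), (82.0, 77.0), 90.0)
[[0.634 0.225]
 [0.635 0.026]
 [0.423 0.024]
 [0.423 0.22 ]] [0.52886841 0.12368739]
[[-0.96   0.281 -0.001]
 [ 0.281  0.96  -0.001]
 [ 0.    -0.002 -1.   ]]
cam in tool [ 0.06898306  0.00088651 -0.14341957] [[ 0.     0.967  0.257]
 [ 1.    -0.001  0.001]
 [ 0.001  0.257 -0.967]] [306.01870267   0.         279.01230506]
```

```bash
cat >> h.py <<'E'
def plan(P,yaw,vmax=4.5,s=None,nmin=1):
    """rows to bring the tool to P, pointing down, tool y at world yaw (deg)"""
    s=s or state();T=R.from_rotvec(s['ee_rot']);y=np.radians(yaw)
    G=R.from_matrix(np.array([[-np.sin(y),np.cos(y),0],[np.cos(y),np.sin(y),0],[0,0,-1]]).T)
    w=(T.inv()*G).as_rotvec(degrees=True);D=np.array(P)-s['ee_pos']
    n=int(max(np.ceil(np.linalg.norm(D)*100/vmax),np.ceil(np.abs(w).max()/8.),nmin));rows=[]
    for i in range(n):
        Ti=T*R.from_rotvec(w*i/n,degrees=True)
        rows.append([float(v) for v in np.r_[(Ti.inv().apply(D*100/n)).round(2),(w/n).round(2)]])
    for i in range(0,n,8): print(rows[i:i+8])
E
python3 -c "
from h import *
plan([.47,.121,.2],0)"
```

```text
[[-3.21, -2.89, 0.32, -0.01, 0.0, 5.67], [-3.48, -2.56, 0.32, -0.01, 0.0, 5.67], [-3.72, -2.21, 0.32, -0.01, 0.0, 5.67], [-3.92, -1.83, 0.32, -0.01, 0.0, 5.67], [-4.08, -1.43, 0.32, -0.01, 0.0, 5.67], [-4.2, -1.02, 0.32, -0.01, 0.0, 5.67], [-4.28, -0.61, 0.32, -0.01, 0.0, 5.67], [-4.32, -0.18, 0.32, -0.01, 0.0, 5.67]]
[[-4.31, 0.25, 0.32, -0.01, 0.0, 5.67], [-4.27, 0.67, 0.32, -0.01, 0.0, 5.67], [-4.18, 1.09, 0.31, -0.01, 0.0, 5.67], [-4.05, 1.5, 0.31, -0.01, 0.0, 5.67], [-3.89, 1.89, 0.31, -0.01, 0.0, 5.67]]
```

Call:
apply_moves --pt "-3.2 -2.9 0.3 0 0 5.7" --pt "-3.5 -2.6 0.3 0 0 5.7" --pt "-3.7 -2.2 0.3 0 0 5.7" --pt "-3.9 -1.8 0.3 0 0 5.7" --pt "-4.1 -1.4 0.3 0 0 5.7" --pt "-4.2 -1.0 0.3 0 0 5.7" --pt "-4.3 -0.6 0.3 0 0 5.7" --pt "-4.3 -0.2 0.3 0 0 5.7" --grip 0.6

```text
clock: 1.0
ee_pos: [0.3574, 0.3038, 0.2175]
ee_rot: [1.621, 2.691, 0.001]
force: [0.5, -0.4, 0.4]
gripper_width: 0.42
grip_force: 0.0
```

Call:
apply_moves --pt "-4.3 0.3 0.3 0 0 5.7" --pt "-4.3 0.7 0.3 0 0 5.7" --pt "-4.2 1.1 0.3 0 0 5.7" --pt "-4.1 1.5 0.3 0 0 5.7" --pt "-3.9 1.9 0.3 0 0 5.7" --pt "0 0 0 0 0 0" --pt "0 0 0 0 0 0"

```text
clock: 1.7
ee_pos: [0.4702, 0.1193, 0.2023]
ee_rot: [-2.231, -2.21, 0.001]
force: [-0.3, -0.2, 0.3]
gripper_width: 0.398
grip_force: 0.0
```

Run:
```python
from h import *
s=state();print(s['ee_pos'],s['gripper_width'],s['clock'],s['force']);print(R.from_rotvec(s['ee_rot']).as_matrix().round(3))
d=get('wrist');cv2.imwrite('pics/w1.png',d['frame'][:,:,::-1])
np.save('w1.npy',d,allow_pickle=True)
print(proj(d,s['ee_pos']), proj(d,[.47,.121,.062]))
```

```text
[0.47019543 0.11926904 0.20230991] 0.39772894744369464 1.7 [-0.34835999 -0.22007545  0.34410992]
[[ 0.009  1.    -0.001]
 [ 1.    -0.009  0.   ]
 [ 0.    -0.001 -1.   ]]
[276.52168938 272.86048569] [277.78765209 204.88888623]
```

View pics/w1.png

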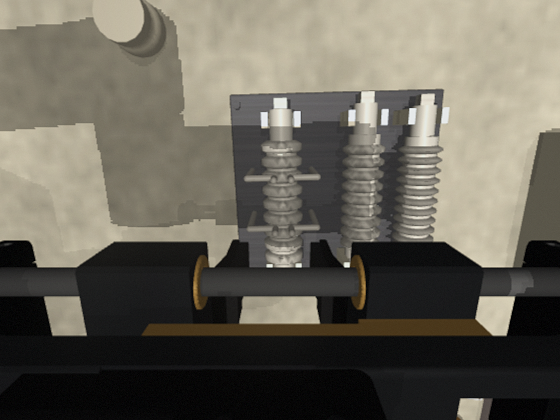

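The wrist view shows the gauged screw at column ~282, with fork pairs at rows ~177 and ~227. I'll enlarge it to read the groove spacing and the pins.

Run:
```python
from h import *
d=np.load('w1.npy',allow_pickle=True).item();f=d['frame']
c=cv2.resize(f[135:265,235:365],None,fx=4.6,fy=4.6,interpolation=cv2.INTER_CUBIC);cv2.imwrite('pics/w1c.png',c[:,:,::-1])
```

```text
(no output)
```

View pics/w1c.png

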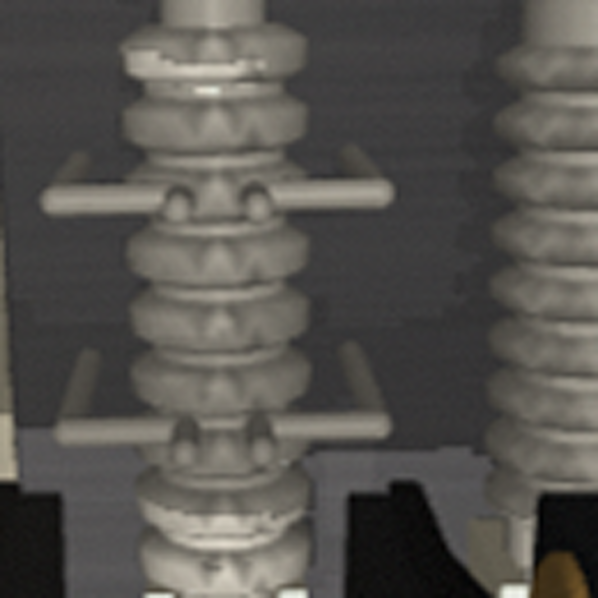

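Run:
```python
from h import *
d=np.load('w1.npy',allow_pickle=True).item()
q=lambda u,v,z: ray(d,(235+u/4.6,135+v/4.6),z).round(4)
g=[q(218,v,.062)[:2] for v in (120,252,315,378,492,550)];print(np.array(g),np.diff(np.array(g)[:,1])*1e3)
for u,v in [(178,205),(258,203),(187,447),(262,446)]: print(q(u,v,.085))
for u,v in [(125,252),(308,252),(133,378),(310,378),(138,492),(312,492)]: print(q(u,v,.042))
# screw edges & second screw spacing
h=[q(560,v,.062)[:2] for v in (66,125,180,234,289,340,395,440)];print(np.diff(np.array(h)[:,1])*1e3)
f=d['frame'].astype(int).mean(2)
p=f[135:255,281:285].mean(1);print(p.round(0).astype(int).tolist())
# base corners: top edge
for uv in [(232,95),(443,90)]: print(ray(d,uv,.012))
```

```text
[[0.4747 0.1624]
 [0.4745 0.1356]
 [0.4744 0.1223]
 [0.4743 0.1088]
 [0.4742 0.0834]
 [0.4741 0.07  ]] [-26.8 -13.3 -13.5 -25.4 -13.4]
[0.4669 0.149  0.085 ]
[0.4818 0.1492 0.085 ]
[0.468  0.1014 0.085 ]
[0.4827 0.1015 0.085 ]
[0.4542 0.1319 0.042 ]
[0.4943 0.1316 0.042 ]
[0.4554 0.1032 0.042 ]
[0.4951 0.1029 0.042 ]
[0.4559 0.076  0.042 ]
[0.4958 0.0757 0.042 ]
[-11.6 -11.  -11.1 -11.5 -10.8 -12.   -9.9]
[156, 156, 156, 156, 156, 158, 116, 103, 122, 142, 148, 148, 143, 137, 185, 196, 170, 132, 149, 182, 169, 128, 105, 114, 134, 147, 150, 147, 144, 137, 132, 117, 98, 101, 144, 159, 131, 107, 114, 132, 148, 150, 148, 143, 137, 133, 117, 96, 109, 147, 160, 115, 102, 118, 134, 147, 150, 147, 141, 135, 130, 113, 97, 141, 157, 131, 107, 111, 127, 144, 150, 142, 134, 126, 119, 111, 96, 126, 141, 117, 97, 104, 119, 134, 138, 134, 129, 123, 119, 109, 102, 128, 139, 104, 93, 106, 116, 127, 132, 130, 127, 122, 120, 97, 123, 138, 110, 93, 101, 110, 120, 123, 181, 195, 188, 183, 154, 190, 209, 156]
[0.42382602 0.22510486 0.012     ]
[0.63917875 0.22787474 0.012     ]
```

The groove period comes out at about 14 mm: the profile peaks are 14 to 14.2 rows apart at roughly 1 mm per row. I'll confirm that by feel. Next is the rack.

```bash
python3 -c "
from h import *
plan([.488,-.245,.2],17)"
```

```text
[[-4.06, 0.24, 0.02, -0.01, -0.0, -1.94], [-4.06, 0.1, 0.02, -0.01, -0.0, -1.94], [-4.06, -0.04, 0.02, -0.01, -0.0, -1.94], [-4.06, -0.17, 0.02, -0.01, -0.0, -1.94], [-4.05, -0.31, 0.03, -0.01, -0.0, -1.94], [-4.04, -0.45, 0.03, -0.01, -0.0, -1.94], [-4.02, -0.58, 0.03, -0.01, -0.0, -1.94], [-4.0, -0.72, 0.03, -0.01, -0.0, -1.94]]
[[-3.97, -0.86, 0.03, -0.01, -0.0, -1.94]]
```

Call:
apply_moves --pt "-4.1 0.2 0 0 0 -1.9" --pt "-4.1 0.1 0 0 0 -1.9" --pt "-4.1 0 0 0 0 -1.9" --pt "-4.1 -0.2 0 0 0 -1.9" --pt "-4.1 -0.3 0 0 0 -1.9" --pt "-4 -0.5 0 0 0 -1.9" --pt "-4 -0.6 0 0 0 -1.9" --pt "-4 -0.7 0 0 0 -1.9"

```text
clock: 2.55
ee_pos: [0.4852, -0.2055, 0.2026]
ee_rot: [-1.911, -2.492, -0.001]
force: [0.6, -0.2, -0.8]
gripper_width: 0.398
grip_force: 0.0
```

Call:
apply_moves --pt "-4 -0.9 0 0 0 -1.9" --pt "0 0 0 0 0 0" --pt "0 0 0 0 0 0"

```text
clock: 2.85
ee_pos: [0.4867, -0.2459, 0.2023]
ee_rot: [-1.874, -2.519, -0.001]
force: [0.6, 1.2, -0.6]
gripper_width: 0.399
grip_force: 0.0
```

Run:
```python
from h import *
s=state();print(s['ee_pos'],s['clock'],s['force']);print(R.from_rotvec(s['ee_rot']).as_matrix().round(3))
d=get('wrist');np.save('w2.npy',d,allow_pickle=True)
print(proj(d,[.4926,-.2338,.066]))
f=d['frame'];c=cv2.resize(f[60:260,130:430],None,fx=2.6,fy=2.6,interpolation=cv2.INTER_CUBIC);cv2.imwrite('pics/w2c.png',c[:,:,::-1])
```

```text
[ 0.48670914 -0.24586044  0.20232556] 2.85 [ 0.58379372  1.1797843  -0.61686264]
[[-0.287  0.958 -0.001]
 [ 0.958  0.287  0.001]
 [ 0.002 -0.    -1.   ]]
[287.63345125 197.27362064]
```

View pics/w2c.png

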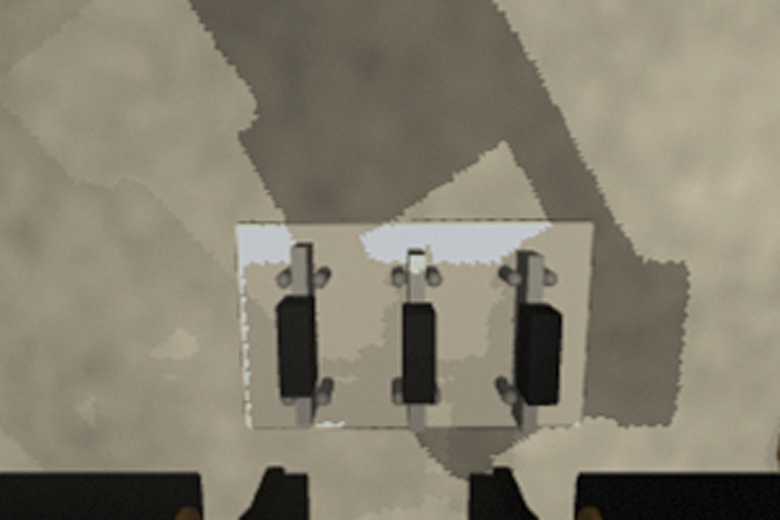

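The rack is aligned with the tool. In the crop, the block tops sit at about (295,346), (420,353) and (544,354), with the pins at the plate ends.

Run:
```python
from h import *
d=np.load('w2.npy',allow_pickle=True).item()
f=d['frame'].astype(int).max(2)
k=(f<48).astype(np.uint8);k[:170]=0;k[225:]=0
n,l,s,ce=cv2.connectedComponentsWithStats(k)
print(s[s[:,4]>60])
q=lambda u,v,z: ray(d,(130+u/2.6,60+v/2.6),z).round(4)
for u,v in [(295,346),(420,353),(544,354)]: print(q(u,v,.066))
print('corners',[q(u,v,.008) for u,v in [(237,224),(593,223),(585,425),(248,427)]])
for v in (190,200,205): print(f[v,230:350].tolist())
```

```text
[[     0      0    560    420 233582]
 [   237    173     15     40    525]
 [   284    177     14     38    458]
 [   328    176     18     40    631]]
[ 0.452  -0.2418  0.066 ]
[ 0.4957 -0.2314  0.066 ]
[ 0.5384 -0.2189  0.066 ]
corners [array([ 0.4122, -0.212 ,  0.008 ]), array([ 0.5538, -0.1691,  0.008 ]), array([ 0.5812, -0.2524,  0.008 ]), array([ 0.4382, -0.2964,  0.008 ])]
[151, 148, 149, 151, 150, 155, 111, 24, 32, 31, 34, 34, 33, 31, 33, 35, 33, 34, 30, 28, 21, 79, 149, 169, 166, 165, 166, 167, 164, 164, 167, 165, 164, 166, 166, 165, 165, 167, 165, 165, 166, 165, 165, 165, 164, 165, 164, 161, 155, 149, 149, 148, 151, 156, 111, 22, 33, 34, 32, 33, 34, 33, 34, 30, 31, 32, 24, 84, 148, 168, 167, 165, 165, 167, 165, 167, 165, 165, 167, 166, 165, 164, 166, 165, 167, 166, 163, 156, 148, 150, 150, 149, 151, 148, 150, 149, 153, 117, 43, 20, 16, 18, 17, 20, 28, 27, 25, 27, 28, 24, 28, 22, 22, 23, 21, 46, 130, 171, 167, 165]
[146, 148, 148, 147, 148, 155, 121, 53, 26, 31, 31, 32, 33, 33, 33, 32, 35, 32, 33, 27, 24, 36, 113, 154, 148, 148, 148, 148, 146, 149, 149, 148, 148, 146, 146, 
[... 240 characters left out ...]
, 149, 149, 149, 149, 148, 148, 151, 148, 149, 152, 143, 97, 38, 19, 15, 17, 19, 22, 28, 23, 23, 23, 22, 23, 23, 21, 20, 18, 13, 108, 165, 170, 166, 167]
[147, 147, 147, 148, 149, 151, 134, 80, 23, 34, 29, 30, 33, 30, 31, 33, 33, 34, 33, 28, 23, 29, 112, 142, 108, 90, 89, 116, 149, 164, 164, 161, 159, 159, 162, 165, 162, 155, 149, 148, 148, 148, 149, 147, 149, 146, 149, 148, 148, 150, 143, 115, 91, 87, 63, 23, 28, 33, 28, 30, 30, 30, 28, 29, 31, 29, 24, 82, 146, 165, 155, 148, 158, 166, 154, 150, 147, 149, 148, 149, 148, 148, 149, 148, 152, 148, 149, 148, 149, 153, 131, 88, 72, 77, 103, 140, 138, 87, 33, 14, 18, 18, 19, 21, 26, 24, 22, 22, 23, 20, 22, 23, 22, 19, 21, 120, 171, 165, 166, 167]
```

```bash
python3 -c "
from h import *
plan([.5385,-.219,.11],16.9,3.5)"
```

```text
[[0.24, 1.44, 2.31, -0.01, -0.03, -0.03], [0.24, 1.43, 2.31, -0.01, -0.03, -0.03], [0.24, 1.43, 2.31, -0.01, -0.03, -0.03], [0.24, 1.43, 2.31, -0.01, -0.03, -0.03]]
```

Call:
apply_moves --pt "0.4 1.9 2 0 0 0" --pt "0.3 1.9 2 0 0 0" --pt "0.3 1.9 2 0 0 0" --pt "0 0 2 0 0 0" --pt "0 0 1.2 0 0 0" --pt "0 0 0 0 0 0" --grip 0.65

```text
clock: 3.5
ee_pos: [0.5371, -0.2184, 0.1089]
ee_rot: [-1.87, -2.518, 0.0]
force: [0.4, 0.4, 0.1]
gripper_width: 0.351
grip_force: 0.0
```

Run:
```python
from h import *
plan([.5385,-.219,.056],16.9,2)
d=get('wrist');f=d['frame'];np.save('w3.npy',d,allow_pickle=True)
c=cv2.resize(f[120:320,180:420],None,fx=2.5,fy=2.5,interpolation=cv2.INTER_CUBIC);cv2.imwrite('pics/w3c.png',c[:,:,::-1])
```

```text
[[-0.04, 0.04, 1.76, -0.06, -0.08, -0.03], [-0.04, 0.04, 1.76, -0.06, -0.08, -0.03], [-0.03, 0.04, 1.76, -0.06, -0.08, -0.03]]
```

View pics/w3c.png

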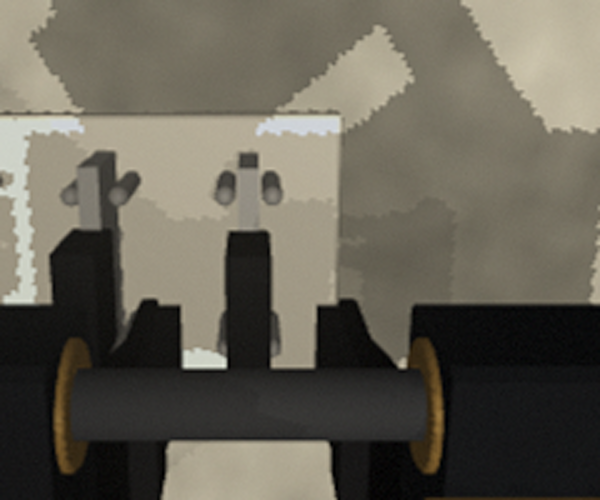

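The target block (column ~248) is centred between the fingers (~249), and the left finger clears the neighbouring block. I'll go down and grip.

Call:
apply_moves --pt "0 0 2 0 0 0" --pt "0 0 2 0 0 0" --pt "0 0 1.3 0 0 0" --pt "0 0 0 0 0 0"

```text
clock: 3.95
ee_pos: [0.5377, -0.2206, 0.0568]
ee_rot: [-1.874, -2.518, 0.0]
force: [-0.5, 0.0, 0.9]
gripper_width: 0.349
grip_force: 0.0
```

Call:
apply_moves --pt "0 0 0 0 0 0" --pt "0 0 0 0 0 0" --pt "0 0 0 0 0 0" --pt "0 0 0 0 0 0" --grip 1 --newtons 20

```text
clock: 4.35
ee_pos: [0.539, -0.2215, 0.0584]
ee_rot: [1.875, 2.519, -0.0]
force: [-0.9, 0.6, 3.4]
gripper_width: 0.136
grip_force: 20.0
```

Call:
apply_moves --pt "0 0 -2 0 0 0" --pt "0 0 -2 0 0 0" --pt "0 0 -3 0 0 0" --pt "0 0 -4 0 0 0" --pt "0 0 -4 0 0 0" --pt "0 0 -4 0 0 0" --pt "0 0 -4 0 0 0" --pt "0 0 0 0 0 0"

```text
clock: 5.15
ee_pos: [0.5415, -0.2228, 0.2941]
ee_rot: [1.867, 2.51, 0.001]
force: [0.9, -0.6, -2.1]
gripper_width: 0.138
grip_force: 20.0
```

Run:
```python
from h import *
s=state();P=s['ee_pos']
d=get('scene');f=d['frame'];u,v=proj(d,P-[0,0,.045]).astype(int);print(u,v)
c=cv2.resize(f[v-40:v+40,u-50:u+50],None,fx=7,fy=7,interpolation=cv2.INTER_CUBIC);cv2.imwrite('pics/s1c.png',c[:,:,::-1]);np.save('s1.npy',d,allow_pickle=True)
T=R.from_rotvec(s['ee_rot']).as_matrix()
for h in (0,14,28,42): print([(proj(d,P+T@np.array([y/1e3,0,.048]))-[u-50,v-40])*7 for y in (-h/2,h/2)])
```

```text
226 197
[array([356.46734251, 290.41466406]), array([356.46734251, 290.41466406])]
[array([339.69324789, 306.23476943]), array([373.08878994, 274.7385244 ])]
[array([322.76439357, 322.20083289]), array([389.55966442, 259.2043942 ])]
[array([305.67862788, 338.31488374]), array([405.88200277, 243.81035246])]
```

View pics/s1c.png

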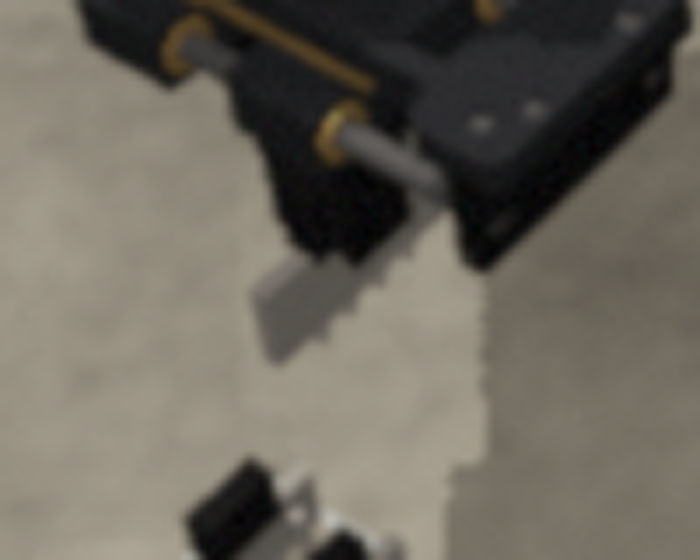

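The held leaf shows four teeth along its lower edge, running from about (325,335) to (408,255) in the crop. I'll measure their spacing.

Run:
```python
from h import *
d=np.load('s1.npy',allow_pickle=True).item();s=state();P=s['ee_pos'];T=R.from_rotvec(s['ee_rot']).as_matrix()
g=d['frame'].astype(np.float32).mean(2)
ys=np.arange(-34,35,1)
for off in (42,44,46,48,50,52):
    m=np.array([proj(d,P+T@np.array([y/1e3,0.003,off/1e3])) for y in ys],np.float32)
    p=cv2.remap(g,m[:,:1],m[:,1:],cv2.INTER_CUBIC)[:,0]
    q=p-np.poly1d(np.polyfit(ys,p,3))(ys)
    sc={L:round(float(abs(np.sum(q[16:54]*np.exp(2j*np.pi*ys[16:54]/L)))),0) for L in (9,10,11,12,13,14,15)}
    print(off,p.astype(int).tolist(),sc)
```

```text
42 [120, 119, 116, 117, 117, 114, 114, 116, 114, 114, 113, 107, 101, 95, 92, 92, 94, 100, 104, 107, 109, 108, 107, 103, 97, 94, 93, 91, 94, 101, 105, 110, 112, 111, 111, 107, 99, 97, 96, 94, 97, 102, 105, 109, 114, 113, 114, 111, 105, 100, 98, 96, 98, 104, 107, 109, 113, 114, 115, 116, 114, 113, 112, 111, 107, 108, 107, 98, 82] {9: 24.0, 10: 67.0, 11: 146.0, 12: 179.0, 13: 170.0, 14: 138.0, 15: 98.0}
44 [139, 136, 136, 137, 134, 133, 135, 132, 132, 133, 129, 126, 119, 108, 102, 100, 99, 107, 115, 121, 126, 127, 126, 122, 115, 106, 103, 102, 104, 111, 119, 127, 130, 130, 131, 127, 120, 112, 104, 102, 106, 111, 117, 124, 126, 128, 132, 129, 123, 118, 109, 104, 109, 114, 119, 126, 128, 129, 134, 135, 132, 133, 133, 129, 128, 130, 126, 119, 109] {9: 47.0, 10: 106.0, 11: 230.0, 12: 274.0, 13: 250.0, 14: 194.0, 15: 131.0}
46 [145, 145, 147, 146, 144, 145, 143, 142, 143, 141, 140, 140, 134, 125, 117, 110, 109, 115, 121, 130, 136, 136, 139, 138, 132, 126, 120, 114, 115, 121, 128, 136, 142, 143, 144, 144, 140, 131, 122, 114, 113, 119, 126, 132, 136, 139, 141, 141, 139, 134, 127, 120, 117, 121
[... 712 characters left out ...]
4, 142, 140, 140, 142, 144, 147, 150, 151, 151, 151, 150, 148, 145, 142, 138, 139, 141, 143, 146, 147, 146, 147, 148, 147, 146, 144, 143, 144, 146, 148, 150, 152, 151, 151, 152, 151, 150, 150, 150, 145, 140, 132] {9: 17.0, 10: 35.0, 11: 79.0, 12: 95.0, 13: 89.0, 14: 71.0, 15: 51.0}
52 [147, 147, 147, 147, 148, 148, 148, 148, 147, 147, 146, 146, 145, 145, 144, 142, 141, 140, 140, 142, 143, 145, 146, 146, 146, 147, 147, 146, 145, 146, 146, 146, 147, 149, 150, 149, 149, 150, 151, 150, 147, 146, 145, 144, 145, 146, 146, 146, 146, 146, 148, 149, 148, 147, 148, 149, 150, 151, 152, 151, 151, 152, 151, 151, 151, 151, 145, 140, 131] {9: 9.0, 10: 10.0, 11: 22.0, 12: 29.0, 13: 33.0, 14: 34.0, 15: 32.0}
```

The tooth minima are 12.0 mm apart, so this is leaf_b. I'll measure the screw pitch the same way before choosing a leaf.

Run:
```python
from h import *
d=np.load('w1.npy',allow_pickle=True).item()
g=d['frame'].astype(np.float32).mean(2)
ys=np.arange(.06,.17,.0005)
for x,z,n in [(.474,.062,'g'),(.554,.062,'s1'),(.609,.062,'s2'),(.474,.0565,'gbot')]:
    m=np.array([proj(d,[x,y,z]) for y in ys],np.float32)
    p=cv2.remap(g,m[:,:1],m[:,1:],cv2.INTER_CUBIC)[:,0]
    from scipy.signal import find_peaks
    pk=find_peaks(-p,prominence=12,distance=12)[0];print(n,(ys[pk]*1e3).round(1),(np.diff(ys[pk])*1e3).round(1))
```

```text
g [ 69.5  83.   97.  115.  129.  142.5 156.5 166. ] [13.5 14.  18.  14.  13.5 14.   9.5]
s1 [ 64.5  97.  109.5 121.  133.  144.5 156.5 168. ] [32.5 12.5 11.5 12.  11.5 12.  11.5]
s2 [ 90.  100.  114.5 129.5 139.  149.5 159.  168.5] [10.  14.5 15.   9.5 10.5  9.5  9.5]
gbot [ 67.   81.   95.5 113.5 127.5 141.5 156.  165.5] [14.  14.5 18.  14.  14.  14.5  9.5]
```

The gauged screw is 14 mm pitch and the spares are 12 and 10, so leaf_b is the wrong one. I'll put it back by reversing the lift and look at another leaf.

Call:
apply_moves --pt "0 0 4 0 0 0" --pt "0 0 4 0 0 0" --pt "0 0 4 0 0 0" --pt "0 0 4 0 0 0" --pt "0 0 2 0 0 0" --pt "0 0 1 0 0 0" --pt "0 0 0 0 0 0" --pt "0 0 0 0 0 0"

```text
clock: 6.0
ee_pos: [0.5388, -0.2213, 0.0978]
ee_rot: [1.876, 2.52, 0.0]
force: [0.1, -0.9, -0.9]
gripper_width: 0.137
grip_force: 20.0
```

Call:
apply_moves --pt "0 0 1 0 0 0" --pt "0 0 1 0 0 0" --pt "0 0 1 0 0 0" --pt "0 0 0.8 0 0 0" --pt "0 0 0 0 0 0" --pt "0 0 0 0 0 0"

```text
clock: 6.6
ee_pos: [0.5385, -0.221, 0.0591]
ee_rot: [-1.875, -2.52, 0.0]
force: [0.3, 0.3, -1.9]
gripper_width: 0.136
grip_force: 20.0
```

Force is near zero and the height matches the pick (0.0584). I'll ease down the last bit, release to the same narrow opening, and lift clear.

Call:
apply_moves --pt "0 0 0.1 0 0 0" --pt "0 0 0 0 0 0" --pt "0 0 0 0 0 0"

```text
clock: 6.9
ee_pos: [0.5386, -0.2212, 0.0586]
ee_rot: [1.876, 2.52, 0.0]
force: [0.3, 0.0, -2.0]
gripper_width: 0.133
grip_force: 20.0
```

Call:
apply_moves --pt "0 0 0 0 0 0" --pt "0 0 0 0 0 0" --pt "0 0 0 0 0 0" --grip 0.65

```text
clock: 7.2
ee_pos: [0.5388, -0.2213, 0.0588]
ee_rot: [1.875, 2.52, 0.0]
force: [-0.2, 1.2, 0.4]
gripper_width: 0.31
grip_force: 0.0
```

Call:
apply_moves --pt "0 0 -2 0 0 0" --pt "0 0 -3 0 0 0" --pt "0 0 0 0 0 0"

```text
clock: 7.5
ee_pos: [0.5409, -0.2226, 0.112]
ee_rot: [1.871, 2.514, 0.001]
force: [0.5, 0.0, 0.1]
gripper_width: 0.352
grip_force: 0.0
```

```bash
python3 -c "
from h import *
print(state()['force'],state()['ee_pos'])
plan([.496,-.233,.11],16.9,3.5)"
```

```text
[0.45129151 0.04047288 0.13763999] [ 0.54091914 -0.22256274  0.11204076]
[[0.15, -2.3, 0.09, 0.14, 0.17, -0.11], [0.15, -2.3, 0.1, 0.14, 0.17, -0.11]]
```

Call:
apply_moves --pt "0.2 -2.3 0 0.3 0.3 0" --pt "0.1 -2.3 0 0 0 0" --pt "0 0 1 0 0 0" --pt "0 0 0 0 0 0"

```text
clock: 7.9
ee_pos: [0.4929, -0.2311, 0.0974]
ee_rot: [-1.871, -2.512, 0.001]
force: [0.0, 0.3, -0.1]
gripper_width: 0.351
grip_force: 0.0
```

Run:
```python
from h import *
s=state();print(s['ee_pos'],R.from_rotvec(s['ee_rot']).as_matrix().round(4)[:,2])
plan([.4957,-.2325,.058],16.9,2)
d=get('wrist');f=d['frame'].astype(int).max(2)
print(f[235,225:335].tolist())
```

```text
[ 0.4929093  -0.23110389  0.09739705] [-0.0081  0.005  -1.    ]
[[-0.12, 0.13, 1.97, -0.18, -0.2, -0.14], [-0.11, 0.12, 1.97, -0.18, -0.2, -0.14]]
[60, 57, 97, 146, 158, 157, 156, 154, 157, 156, 155, 154, 155, 155, 155, 155, 157, 156, 155, 156, 155, 155, 156, 157, 156, 155, 155, 155, 155, 157, 155, 157, 155, 157, 156, 155, 155, 155, 156, 155, 156, 157, 156, 156, 158, 138, 75, 24, 28, 29, 30, 30, 29, 30, 28, 29, 30, 32, 30, 30, 28, 29, 29, 30, 24, 51, 126, 160, 157, 157, 156, 157, 157, 156, 155, 157, 157, 155, 156, 154, 157, 157, 156, 157, 156, 158, 158, 157, 158, 158, 160, 163, 168, 174, 175, 166, 157, 156, 156, 158, 157, 156, 157, 158, 158, 158, 157, 157, 160, 153]
```

Call:
apply_moves --pt "-0.1 0.1 1.5 -0.4 -0.4 -0.3" --pt "-0.1 0.1 1.5 0 0 0" --pt "0 0 0.9 0 0 0" --pt "0 0 0 0 0 0"

```text
clock: 8.35
ee_pos: [0.4956, -0.232, 0.0579]
ee_rot: [-1.868, -2.525, -0.001]
force: [-0.3, -0.6, 0.2]
gripper_width: 0.351
grip_force: 0.0
```

Call:
apply_moves --pt "0 0 0 0 0 0" --pt "0 0 0 0 0 0" --pt "0 0 0 0 0 0" --pt "0 0 0 0 0 0" --grip 1 --newtons 20

```text
clock: 8.75
ee_pos: [0.4956, -0.2329, 0.06]
ee_rot: [1.867, 2.524, -0.001]
force: [-1.5, -1.3, 0.8]
gripper_width: 0.136
grip_force: 19.9
```

Call:
apply_moves --pt "0 0 -2 0 0 0" --pt "0 0 -2 0 0 0" --pt "0 0 -3 0 0 0" --pt "0 0 -4 0 0 0" --pt "0 0 -4 0 0 0" --pt "0 0 -4 0 0 0" --pt "0 0 -4 0 0 0" --pt "0 0 0 0 0 0"

```text
clock: 9.55
ee_pos: [0.4984, -0.2343, 0.2959]
ee_rot: [1.859, 2.512, 0.001]
force: [-0.2, -1.8, -0.4]
gripper_width: 0.138
grip_force: 20.0
```

```bash
cat > teeth.py <<'E'
from h import *
from scipy.signal import find_peaks
s=state();P=s['ee_pos'];T=R.from_rotvec(s['ee_rot']).as_matrix()
d=get('scene');g=d['frame'].astype(np.float32).mean(2)
ys=np.arange(-34,34.5,.5)
for off in (40,43,46,49):
    m=np.array([proj(d,P+T@np.array([y/1e3,0.003,off/1e3])) for y in ys],np.float32)
    p=cv2.remap(g,m[:,:1],m[:,1:],cv2.INTER_CUBIC)[:,0]
    pk=find_peaks(-p,prominence=5)[0];print(off,ys[pk],p[pk].astype(int))
E
python3 teeth.py
```

```text
40 [] []
43 [-24.   5.] [84 85]
46 [-23.5  -8.    5.   19. ] [ 96 104  96  98]
49 [-22.   -8.    6.5  20. ] [112 120 113 114]
```

The minima are 14 mm apart, so leaf_c is in hand, with its tip about 52 mm below the TCP. I'll carry it over the forks at a safe height.

Run:
```python
from h import *
from scipy.signal import find_peaks
plan([.4747,.125,.165],1.1,4.5)
d=np.load('w1.npy',allow_pickle=True).item()
g=d['frame'].astype(np.float32).mean(2)
ys=np.arange(.06,.17,.0005)
m=np.array([proj(d,[.4747,y,.0565]) for y in ys],np.float32)
p=cv2.remap(g,m[:,:1],m[:,1:],cv2.INTER_CUBIC)[:,0]
pk=find_peaks(p,prominence=8)[0];print((ys[pk]*1e3).round(1),p[pk].astype(int))
```

```text
[[3.89, 0.92, 1.4, 0.05, 0.04, 1.76], [3.92, 0.8, 1.4, 0.05, 0.04, 1.76], [3.94, 0.68, 1.4, 0.05, 0.04, 1.76], [3.95, 0.56, 1.4, 0.05, 0.04, 1.76], [3.97, 0.44, 1.41, 0.05, 0.04, 1.76], [3.98, 0.32, 1.41, 0.05, 0.04, 1.76], [3.99, 0.2, 1.41, 0.05, 0.04, 1.76], [3.99, 0.07, 1.41, 0.05, 0.04, 1.76]]
[[3.99, -0.05, 1.42, 0.05, 0.04, 1.76]]
[ 62.   69.5  75.5  83.5  91.   97.5 106.  111.5 120.  125.5 134.  139.5
 148.  153.5 162.5 168. ] [200 214 198 140 139 141 140 145 156 160 155 165 156 161 155 181]
```

Call:
apply_moves --pt "3.9 0.9 0.8 0 0 1.8" --pt "3.9 0.8 0.8 0 0 1.8" --pt "3.9 0.7 0.8 0 0 1.8" --pt "4 0.6 0.8 0 0 1.8" --pt "4 0.4 0.8 0 0 1.8" --pt "4 0.3 0.8 0 0 1.7" --pt "4 0.2 1 0 0 1.7" --pt "4 0.1 2 0 0 1.7"

```text
clock: 10.4
ee_pos: [0.4753, 0.0887, 0.2103]
ee_rot: [2.165, 2.273, 0.001]
force: [1.6, -0.5, -2.5]
gripper_width: 0.137
grip_force: 20.0
```

Call:
apply_moves --pt "3.5 0 2 0 0 1.7" --pt "0 0 2 0 0 0" --pt "0 0 0 0 0 0" --pt "0 0 0 0 0 0" --pt "0 0 0 0 0 0"

```text
clock: 10.9
ee_pos: [0.4748, 0.1214, 0.1715]
ee_rot: [2.198, 2.241, 0.002]
force: [-0.7, 0.4, -1.7]
gripper_width: 0.139
grip_force: 20.0
```

Run:
```python
from h import *
s=state();print(s['ee_pos'],R.from_rotvec(s['ee_rot']).as_matrix().round(4).tolist(),s['force'])
plan([.4747,.1195,.165],1.1)
d=get('wrist');np.save('w4.npy',d,allow_pickle=True);f=d['frame']
print(proj(d,[.4747,.149,.087]),proj(d,s['ee_pos']))
c=cv2.resize(f[130:280,200:360],None,fx=4,fy=4,interpolation=cv2.INTER_CUBIC);cv2.imwrite('pics/w4c.png',c[:,:,::-1])
```

```text
[0.47475913 0.12139293 0.17154291] [[-0.0194, 0.9998, 0.0028], [0.9998, 0.0194, -0.0012], [-0.0012, 0.0027, -1.0]] [-0.7286648   0.37541553 -1.74915502]
[[-0.19, -0.01, 0.65, 0.16, 0.07, 0.01]]
[277.76449604 188.85108681] [276.45714874 272.77783562]
```

View pics/w4c.png

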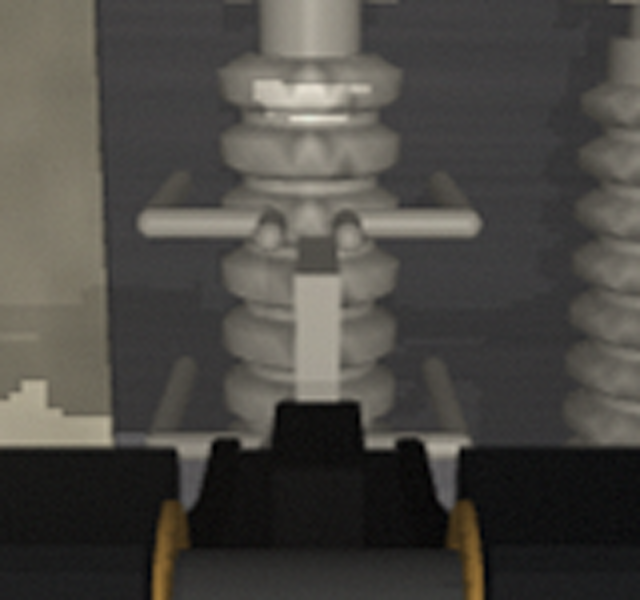

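Run:
```python
from h import *
d=np.load('w4.npy',allow_pickle=True).item();s=state()
q=lambda u,v,z: (ray(d,(200+u/4,130+v/4),z)*1e3).round(1)
print('plate top end',q(317.5,272,.1515),'plate bottom end',q(319,238,.1245),'lower')
print('block top front', q(318,403,.1775))
for z in (.083,.086): print('pins',z,q(270,233,z),q(347,231,z))
print('crest',q(308,150,.062),q(222,270,.042),q(398,270,.042),q(228,335,.042),q(396,335,.042))
print(s['ee_pos'])
```

```text
plate top end [475.6 156.2 151.5] plate bottom end [475.9 155.7 124.5] lower
block top front [475.8 146.1 177.5]
pins 0.083 [466.8 148.6  83. ] [481.6 149.2  83. ]
pins 0.086 [466.9 149.1  86. ] [481.5 149.8  86. ]
crest [473.8 162.1  62. ] [454.6 132.1  42. ] [494.7 132.8  42. ] [456.  116.7  42. ] [494.8 117.5  42. ]
[0.47503235 0.12132168 0.17186342]
```

The plate shows at x≈475.8 and the fork gap is centred at ≈474.2, so it needs −1.6 mm across. It also needs −2.4 mm along y to line up with the grooves. I'll shift, then descend in stages.

Call:
apply_moves --pt "-0.24 -0.16 0.5 0.15 0.1 0" --pt "0 0 1 0 0 0" --pt "0 0 0.7 0 0 0" --pt "0 0 0 0 0 0" --pt "0 0 0 0 0 0"

```text
clock: 11.45
ee_pos: [0.4726, 0.1195, 0.1488]
ee_rot: [-2.198, -2.243, 0.001]
force: [0.4, 0.8, -1.0]
gripper_width: 0.136
grip_force: 20.0
```

Run:
```python
from h import *
s=state();print(s['ee_pos'],R.from_rotvec(s['ee_rot']).as_matrix().round(4).tolist(),s['force'])
d=get('wrist');np.save('w5.npy',d,allow_pickle=True);f=d['frame']
c=cv2.resize(f[130:280,200:360],None,fx=4,fy=4,interpolation=cv2.INTER_CUBIC);cv2.imwrite('pics/w5c.png',c[:,:,::-1])
```

```text
[0.47262641 0.11951473 0.14882274] [[-0.0204, 0.9998, -0.0014], [0.9998, 0.0204, 0.0006], [0.0006, -0.0014, -1.0]] [ 0.38461514  0.76797506 -0.9990573 ]
```

View pics/w5c.png

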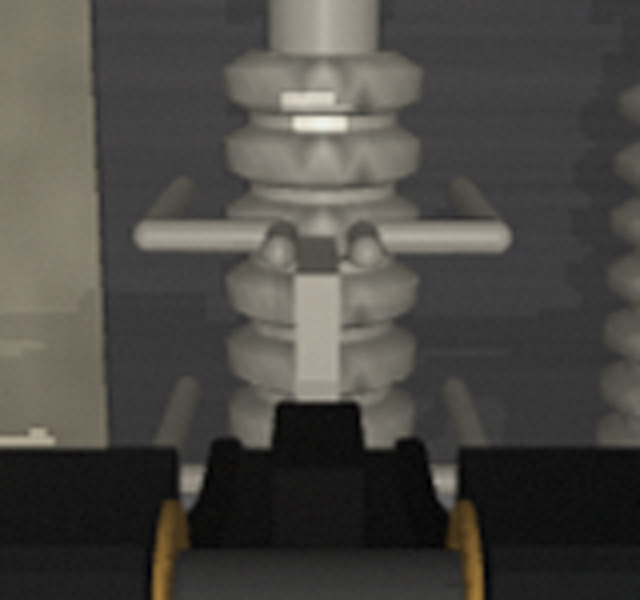

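The pins straddle the plate, with their centre at ≈321.5 and the plate at ≈318.5, so I'll shift +0.5 mm and descend between them.

Call:
apply_moves --pt "0 0.05 0.5 0 0 0" --pt "0 0 0.5 0 0 0" --pt "0 0 0.5 0 0 0" --pt "0 0 0.3 0 0 0" --pt "0 0 0 0 0 0"

```text
clock: 12.0
ee_pos: [0.4729, 0.1196, 0.1306]
ee_rot: [-2.197, -2.243, 0.001]
force: [-0.4, 0.9, -1.4]
gripper_width: 0.136
grip_force: 20.0
```

Call:
apply_moves --pt "0 0 0.3 0 0 0" --pt "0 0 0.3 0 0 0" --pt "0 0 0.2 0 0 0" --pt "0 0 0 0 0 0" --pt "0 0 0 0 0 0"

```text
clock: 12.5
ee_pos: [0.4733, 0.1196, 0.1232]
ee_rot: [-2.198, -2.244, 0.0]
force: [0.0, 0.0, -1.2]
gripper_width: 0.136
grip_force: 20.0
```

No lateral force, so the leaf is between the forks. I'll approach the crests (TCP ≈0.114) in 1 mm steps.

Call:
apply_moves --pt "0 0 0.2 0 0 0" --pt "0 0 0.2 0 0 0" --pt "0 0 0.2 0 0 0" --pt "0 0 0 0 0 0"

```text
clock: 12.9
ee_pos: [0.4731, 0.1196, 0.1169]
ee_rot: [-2.198, -2.243, 0.001]
force: [0.1, 0.1, -2.0]
gripper_width: 0.134
grip_force: 20.0
```

Call:
apply_moves --pt "0 0 0.1 0 0 0" --pt "0 0 0.1 0 0 0" --pt "0 0 0.1 0 0 0" --pt "0 0 0 0 0 0"

```text
clock: 13.3
ee_pos: [0.4732, 0.1196, 0.1141]
ee_rot: [-2.198, -2.244, 0.0]
force: [-0.2, 1.1, -1.3]
gripper_width: 0.136
grip_force: 20.0
```

Call:
apply_moves --pt "0 0 0.1 0 0 0" --pt "0 0 0 0 0 0" --pt "0 0 0 0 0 0"

```text
clock: 13.6
ee_pos: [0.4733, 0.1196, 0.1132]
ee_rot: [-2.198, -2.244, -0.0]
force: [-0.2, 0.6, -1.4]
gripper_width: 0.134
grip_force: 20.0
```

Call:
apply_moves --pt "0 0 0.1 0 0 0" --pt "0 0 0.1 0 0 0" --pt "0 0 0 0 0 0"

```text
clock: 13.9
ee_pos: [0.4732, 0.1196, 0.1111]
ee_rot: [-2.198, -2.244, 0.0]
force: [-0.1, -0.2, -1.6]
gripper_width: 0.132
grip_force: 20.0
```

Call:
apply_moves --pt "0 0 0.1 0 0 0" --pt "0 0 0 0 0 0" --pt "0 0 0 0 0 0"

```text
clock: 14.2
ee_pos: [0.4733, 0.1196, 0.1102]
ee_rot: [-2.198, -2.244, 0.0]
force: [-0.4, 0.2, -1.0]
gripper_width: 0.142
grip_force: 20.0
```

Call:
apply_moves --pt "0 0 0.1 0 0 0" --pt "0 0 0 0 0 0" --pt "0 0 0 0 0 0"

```text
clock: 14.5
ee_pos: [0.4735, 0.1194, 0.1093]
ee_rot: [-2.198, -2.244, -0.0]
force: [0.4, -2.5, -0.6]
gripper_width: 0.137
grip_force: 20.0
```

Call:
apply_moves --pt "0 0 0.05 0 0 0" --pt "0 0 0 0 0 0" --pt "0 0 0 0 0 0"

```text
clock: 14.8
ee_pos: [0.4735, 0.1193, 0.109]
ee_rot: [2.198, 2.245, 0.0]
force: [-0.4, -3.8, 3.3]
gripper_width: 0.136
grip_force: 20.0
```

The flank is pushing toward −y, so the teeth are in the grooves. I'll yield that way and ease further down.

Call:
apply_moves --pt "-0.05 0 0 0 0 0" --pt "0 0 0.05 0 0 0" --pt "0 0 0 0 0 0"

```text
clock: 15.1
ee_pos: [0.4735, 0.1192, 0.1089]
ee_rot: [-2.198, -2.244, -0.001]
force: [-0.7, -2.2, 8.9]
gripper_width: 0.132
grip_force: 20.0
```

Call:
apply_moves --pt "-0.03 0 0.05 0 0 0" --pt "0 0 0 0 0 0" --pt "0 0 0 0 0 0"

```text
clock: 15.4
ee_pos: [0.4735, 0.1192, 0.1088]
ee_rot: [-2.198, -2.244, -0.002]
force: [-1.6, -2.0, 11.6]
gripper_width: 0.139
grip_force: 20.0
```

The force is firm and vertical at a tip height of ≈ −5 mm, so the leaf is home. I'll relax the preload, release, lift, and check that it stayed.

Call:
apply_moves --pt "0 0 -0.1 0 0 0" --pt "0 0 0 0 0 0"

```text
clock: 15.6
ee_pos: [0.4734, 0.1192, 0.1089]
ee_rot: [-2.198, -2.243, -0.001]
force: [0.3, -0.5, 5.5]
gripper_width: 0.137
grip_force: 20.0
```

Call:
apply_moves --pt "0 0 0 0 0 0" --pt "0 0 0 0 0 0" --pt "0 0 0 0 0 0" --grip 0.65

```text
clock: 15.9
ee_pos: [0.473, 0.119, 0.1083]
ee_rot: [-2.198, -2.243, 0.001]
force: [0.2, 0.1, 0.2]
gripper_width: 0.307
grip_force: 0.0
```

Call:
apply_moves --pt "0 0 -1 0 0 0" --pt "0 0 -2 0 0 0" --pt "0 0 -3 0 0 0" --pt "-3 0 -3 0 0 0" --pt "-1 0 0 0 0 0" --pt "0 0 0 0 0 0" --pt "0 0 0 0 0 0"

```text
clock: 16.6
ee_pos: [0.4733, 0.0789, 0.1981]
ee_rot: [-2.198, -2.241, 0.001]
force: [0.2, 0.4, -0.7]
gripper_width: 0.352
grip_force: 0.0
```

Run:
```python
from h import *
s=state();print(s['ee_pos'],s['force'],s['clock'])
d=get('wrist');np.save('w6.npy',d,allow_pickle=True);f=d['frame']
c1=cv2.resize(f[80:260,180:380],None,fx=2.4,fy=2.4,interpolation=cv2.INTER_CUBIC)
e=get('scene')['frame']
c2=cv2.resize(e[210:290,180:280],(400,320),interpolation=cv2.INTER_CUBIC);c3=cv2.resize(e[140:215,290:390],(320,240),interpolation=cv2.INTER_CUBIC)
o=np.zeros((570,800,3),np.uint8);o[:432,:480]=c1;o[:240,480:]=c3;o[240:496,480:]=cv2.resize(c2,(320,256))
cv2.imwrite('pics/fin.png',o[:,:,::-1])
print((proj(d,[.4747,.119,.110])-[180,80])*2.4)
```

```text
[0.47334064 0.0789261  0.1981363 ] [ 0.24155116  0.42284498 -0.70577248] 16.6
[241.44071633 220.96333146]
```

View pics/fin.png

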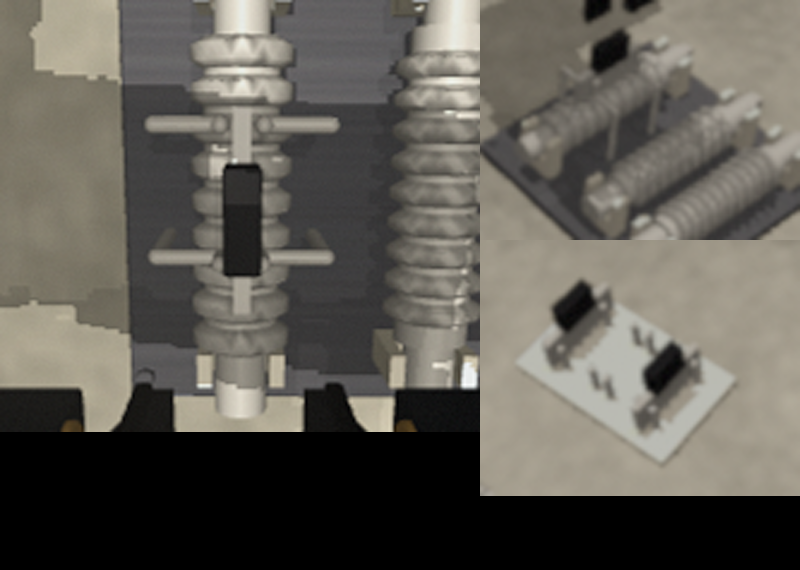

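The picture shows the leaf upright between both fork pairs (block at about (241,220)). The other two leaves stand in the rack's outer places and nothing else has been disturbed.

```bash
python3 -c "
from h import *
print(hand_in())"
```

```text
the job is handed in; nothing more can be done
None
```

I handed the job in with leaf_c (14 mm pitch) meshed about 5 mm deep on the gauged screw between the forks. The other two leaves are upright in the rack, only leaf_c was felt on the screw (the pitches were first read from the camera images), and no judging result came back.

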